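Hold the reading lens in focus over a glaze test tile

ROBOT

A 6-joint arm with a two-finger parallel gripper is mounted at the origin on a cart in front of the work surface, level with it; the furniture and walls round the work are solid. World frame = base frame: x ahead of the robot, y to its left, z up, the work surface at z = 0. Lengths are in mm, angles in degrees, forces in N, time in s.
With the tool pointing down it reaches from about 350 to 850 mm from the base axis. Payload 8.1 kg.
Tool frame: the origin (TCP) lies midway between the tips of the shut fingers; the grasp point (between the pads) lies 19 mm behind it; z points along the fingers, y is the line along which they close (so a half turn about z gives the same grasp; the last joint's range is limited). The gripper opens to 85 mm and grips with 20 to 120 N. Pads are 22 mm wide; open, the fingers measure 114 mm over their backs; the gripper's body (76 mm by 85 mm) begins 54 mm behind the grasp point. The pads swing forward as they close: fully open they stand 13 mm farther back than shut.
Start: joints at [69.133, 7.471, 85.268, -0, 87.261, -4.893], TCP at [165.099, 576.843, 231.292] pointing down, gripper open.
Joint ranges: [-169.43, 169.43], [-51.17, 129.36], [1.28, 143.12], [-76.62, 256.62], [0, 156.53], [-152.29, 152.29]. Speed limits (degrees/s): [136.94, 136.94, 159.86, 180, 180, 180].

INTERFACE

Orientations are given as [roll, pitch, yaw] about the fixed x, y, z axes, in that order (R = Rz(yaw) Ry(pitch) Rx(roll)).
In Python, from bench import sense, snapshot, camera_params, hand_in, masks_of, pinpoint gives the robot as it stands.
- The arm moves only by the tool step_arm, never from a script. Its argument "targets" is a list of rows, each an object with "angular": the turn, a rotation vector about the tool's x, y, z scaled (see below), a list of three; "dp": the shift along the tool's x, y, z scaled (see below), a list of three; "fingers": the closure, from 0 (fully open) to 1 (shut). A call has exactly 8 rows; each row is the pose to reach, as a shift and turn from the pose commanded when the call began, along the tool's axes at that moment, turning the shorter way round; what a row does not reach only later rows make up. The controller multiplies each number of a shift by 0.2 m and each number of a turn by 180 degrees. A row lasts 1/8 s, in which the tool goes at most 62.5 mm and 10.7 degrees, less where a joint would pass 70% of its speed; a pose out of reach is approached as far as the arm can. A call with a number of a shift or a turn outside -1 to 1 is refused whole. A call with a gripper value outside its range is refused whole. The fingers move at their own pace and stop on an object; "newtons" is the grip in N (left out, the last holds). Time passes only in rows, so rows that repeat a pose let the fingers close, or fill a call up. It gives the time, the measured TCP pose, the force, the opening and the grip force at its end, in the units of the state.
- sense(): the state, without advancing time (a new reading comes with each control period).
- snapshot(name): name is "side" or "top" or "wrist"; returns the picture (480x640x3 uint8, blue, green, red); there is no depth.
- camera_params(name): a dict with "vfov" (degrees; the focal length in pixels is half the picture's height over the tangent of half this angle, whatever the lens; pixels are square), "cx", "cy" (the principal point, pixels), "R" (3x3) and "t" (3): a world point X has camera coordinates R X + t. Camera axes: x right, y down, z forward; pixel columns grow to the right and rows downward; lengths in mm; the calibration is good to about 2 mm. The wrist camera is an equidistant fisheye: a pixel r from the principal point sees the ray r / f radians off the axis. A picture is of the moment at which its call begins: read the wrist's pose just before it. camera_params takes no time and is no camera call; for the wrist camera it gives the pose at the moment of the call.
- hand_in(): hands the job in; it is judged then, once.
Trained networks look in the newest picture that a camera, given by its name, has taken for a name from the list of things; names that differ only in an ending like _2 or _b are one class to them, and where a whole thing is asked for, a point or a joint stands for the part that bears it (a point fixed in the world has none). Each returns a list of dicts, best first, with "conf" (0 to 1); they miss things now and then, are a little off and sometimes report something else, mostly with a low value. They report only what shows in the picture. A call takes as long as a camera call. They do not tell look-alikes from the thing itself.
- masks_of(camera, label): "pixels" (480x640 bool, what is visible of it) and "at" ([column, row] in pixels, amid what is visible of it).
- pinpoint(camera, label): "at" ([column, row] in pixels: a listed point, or the origin of a listed thing).
The state is a dict: "time": time; "joint_pos": joint angles; "qd": joint speeds; "joint_efforts": joint torques, N m; "tool_pos": TCP position; "tcp_rot": TCP orientation; "ft_force": force on the tool from outside, world axes, zero at the start; "wrist_torque": the same for the moment, N m; "finger_gap": finger opening in mm; "grip_force": force on a finger pad.
Only numpy, scipy, OpenCV 4.12 (cv2) and the standard library are available. Lean on these libraries where they do the work, as an engineer would, in place of code of your own. Each camera call takes 0.05 s, during which the arm holds its last target. There are 200 camera calls.

TASK

I want to look at the glaze on the test tile that the little dropper bottle is standing on: lift the bottle off and set it upright on the bare table, a hand's breadth (10 cm) or more from that tile. Then take the reading lens off the clay brush rest by its handle and hold it level over that same tile, centred on it, with the rim at the height shown by the pointer of the throwing gauge behind the board. Finish while still holding the lens there, still and touching nothing else; do not tip the bottle and do not disturb the tiles, the gauge or the other things on the table.

Things in the scene. Friction and masses are not known exactly. Their poses are not given: they have to be found in the camera images.
- oxide_bottle: small brown dropper bottle, standing upright on the tile to be looked at. Body 33 mm in diameter with straight sides up to 56 mm, shoulder to 70 mm, black collar 24 mm in diameter to 77 mm, rubber bulb 13 mm in diameter up to 102 mm. Origin: centre of its underside; z up. About 70 g. Bare table to stand it on: wherever no listed thing is, from x = 0.40 to 0.54 m and y = -0.33 to 0.37 m.
- test_tile: the tile to be looked at: the one of three alike fired test tiles (52 x 34 x 8 mm, lying flat, half glazed) on which the bottle stands at the start; it may be any of the three in the row. Origin: centre of its underside, y along the 52 mm side, z up. Loose, 32 g.
- tile_b: another test tile of the row, just like it but with nothing on it; stays where it is. Origin as for test_tile.
- tile_c: the third test tile of the row, with nothing on it; stays where it is. Origin as for test_tile.
- tile_bat: light wooden board, 196 mm long (its y), 88 mm deep (its x) and 12 mm thick, fixed to the table; the three tiles lie on it in a row along y, 62 mm apart, their long sides along its x. Origin: centre of its underside.
- lens: reading lens: glass in a dark metal rim (80 mm across, 12 mm thick) with a round dark wooden handle. Origin: centre of the glass at half the rim's thickness; z: optical axis, upright when level; the handle lies along -x (neck from -40 to -62 mm, wood to -162 mm). At the start it leans: rim's far edge on the table, handle rising 0.20 rad towards its end, centre 14 mm above the table. 110 g.
- lens_grip (a point): the place to grip the lens: on the axis of the 19 mm thick handle, 80 mm from the lens centre (lens frame x = -80 mm), about 30 mm above the table at the start; pinch across the handle, along the lens's y. There are over 30 mm of free handle between it and the rest. The lens balances about 55 mm from its centre, towards the handle.
- brush_rest: fired clay brush rest, a bar 122 mm long (its y), 36 mm deep and about 37 mm high with three notches in its top, fixed to the table; the lens's handle lies across the middle notch, the lens 137 mm away along its +x. Origin: centre of its underside.
- pointer_tip (a point): tip of the throwing gauge's pointer, a thin level rod (5 mm thick, with a dark 9 mm cone at its end) that marks the height for the middle of the lens's rim: between 85 and 145 mm above the table, that is 65 to 125 mm above the tile's top. Its x and y only say where the pointer is; it ends about 0.11 m behind the middle of the row of tiles. Site axes z up.
- gauge: throwing gauge: heavy dark round foot (92 mm in diameter), upright steel rod 10 mm thick and 208 mm high, and a brass collar clamped on it that carries the pointer, which points to the board (along its -x). Fixed to the table; must not be bumped. Origin: centre of its underside.
- tea_mug: cream-coloured tea mug, 86 mm wide and 92 mm high, a bystander. Origin: near the centre of its underside.
- salt_dish: small white dish, 69 mm wide and 27 mm high, a bystander. Origin: centre of its underside.
- needle_tool: needle tool with a wooden handle, 177 mm long and 12 mm thick, lying on the table, a bystander. Origin: its middle, underneath.
Not all that is in view belongs to the job. Leave any blue look-alike of the oxide_bottle alone.

How it is judged:
By the outcome, as a careful person would: the job done as asked, in the order asked, and still so for the second after the job is handed in, while the arm keeps its last pose, push and grip.
It also fails if it takes over 58 s, if anything falls off the work surface, if the arm or the gripper's body presses on something with over 40 N, if the wrist force passes 120 N, or if a joint passes its speed limit or range.

## Working session

There is one attempt and no reset: what is moved stays moved. The work goes in short steps, Python scripts to look and compute and a tool call to move; the robot and the scene stay as the last step left them, time stands still between calls to the robot, and variables do not carry over. Pictures are saved under pics/ and viewed, at most 13 in all, crops included, and the job is handed in when it is done.

Besides the shell and the picture viewer there is one more tool, called after "Request:" as name(argument=value, ...) on one line, values as JSON. step_arm: Moves the arm, as the interface text tells. Its arguments: {"type":"object","properties":{"targets":{"type":"array","items":{"type":"object","properties":{"angular":{"type":"array","items":{"type":"number","minimum":-1,"maximum":1}},"dp":{"type":"array","items":{"type":"number","minimum":-1,"maximum":1}},"fingers":{"type":"number"}}}},"newtons":{"type":"number"}},"required":["targets"]}

```bash
mkdir -p pics; ls
cat > h.py <<'E'
import numpy as np, cv2
from bench import sense, snapshot, camera_params, hand_in, masks_of, pinpoint
from scipy.spatial.transform import Rotation as Ro
def ray(cam,px):
    p=camera_params(cam); f=240/np.tan(np.radians(p['vfov'])/2)
    R=np.array(p['R']);t=np.array(p['t'])
    u=(np.array(px,float)-[p['cx'],p['cy']])/f
    if cam=='wrist':
        r=np.hypot(*u); d=np.array([*(u*(np.sin(r)/max(r,1e-9))),np.cos(r)])
    else: d=np.array([u[0],u[1],1]); d/=np.linalg.norm(d)
    return -R.T@t, R.T@d
def atz(cam,px,z):
    c,d=ray(cam,px); return c+d*(z-c[2])/d[2]
def tri(obs):
    A=np.zeros((3,3));b=np.zeros(3)
    for c,d in obs:
        P=np.eye(3)-np.outer(d,d);A+=P;b+=P@c
    X=np.linalg.solve(A,b)
    return X,[float(np.linalg.norm(np.cross(X-c,d))) for c,d in obs]
def proj(cam,X):
    p=camera_params(cam); f=240/np.tan(np.radians(p['vfov'])/2)
    q=np.array(p['R'])@np.array(X,float)+np.array(p['t'])
    if cam=='wrist':
        th=np.arctan2(np.hypot(*q[:2]),q[2]);n=q[:2]/np.hypot(*q[:2]);return n*th*f+[p['cx'],p['cy']]
    return q[:2]/q[2]*f+[p['cx'],p['cy']]
E
python3 - <<'E'
from h import *
np.set_printoptions(precision=1,suppress=True)
for c in ['side','top','wrist']:
    im=snapshot(c); cv2.imwrite(f'pics/a_{c}.png',im)
    p=camera_params(c); print(c,p['vfov'],p['cx'],p['cy'],-np.array(p['R']).T@np.array(p['t']),np.array(p['R'])[2])
names=['oxide_bottle','test_tile','tile_bat','lens','lens_grip','brush_rest','pointer_tip','gauge','tea_mug','salt_dish','needle_tool']
Z=dict(oxide_bottle=20,test_tile=12,lens=14,lens_grip=30,pointer_tip=115)
for n in names:
    for c in ['top','side']:
        for r in pinpoint(c,n)[:4]: print(n,c,round(r['conf'],2),np.array(r['at']),atz(c,r['at'],Z.get(n,0)))
print(sense())
E
```

```text
pics
side 46.56176772829525 323.53168710136316 251.84124838324058 [  349.1 -1020.5   607.2] [ 0.2  0.9 -0.5]
top 54.365210581868624 320.5903213400268 234.30321030057902 [421.6 -29.5 933.2] [ 0.2  0.  -1. ]
wrist 65.70646984690485 314.79900390426747 243.5776080481631 [100.8 597.1 373.2] [ 0.3 -0.1 -1. ]
oxide_bottle top 0.81 [348.3 231.6] [599.5 -76.3  20. ]
oxide_bottle top 0.79 [386.8 295.1] [ 473.7 -149.2   20. ]
oxide_bottle side 0.94 [342.5 290.1] [604.9 -90.1  20. ]
oxide_bottle side 0.65 [286.3 311.7] [ 481.1 -141.    20. ]
test_tile top 0.46 [386.7 293.3] [ 477.7 -150.1   12. ]
test_tile top 0.42 [384.8 295.9] [ 472.6 -146.3   12. ]
test_tile side 0.51 [285.6 320.7] [ 476.4 -158.7   12. ]
tile_bat top 0.86 [385.3 296.6] [ 471.9 -148.7    0. ]
tile_bat side 0.86 [284.5 324.9] [ 474.6 -154.6    0. ]
lens top 0.69 [182.2 248.2] [568.5 255.3  14. ]
lens top 0.36 [402.1 230.3] [ 602.8 -184.3   14. ]
lens side 0.82 [295.9 228.9] [569.9 231.7  14. ]
lens_grip top 0.69 [177.2 285.1] [493.8 256.2  30. ]
lens_grip side 0.82 [265.7 221. ] [498.7 262.   30. ]
brush_rest top 0.92 [178.5 31
[... 437 characters left out ...]
695.1  80.3   0. ]
salt_dish top 0.69 [275.5 226.2] [615.3  71.    0. ]
salt_dish side 0.83 [324.8 261.5] [606.7  72.4   0. ]
needle_tool top 0.6 [475.2 295.7] [ 473.  -326.3    0. ]
needle_tool side 0.79 [307.4 382.3] [ 483.6 -323.6    0. ]
needle_tool side 0.46 [264.8 222.7] [502.7 318.4   0. ]
{'time': 1.25, 'joint_pos': array([69.1,  7.5, 85.3, -0. , 87.3, -4.9]), 'qd': array([ 0.1, -0. , -0. , -0. ,  0.1, -0.1]), 'joint_efforts': array([ -0. , -56.9, -50.1,  -0. ,   0. ,  -0. ]), 'tool_pos': array([165.1, 576.8, 231.3]), 'tcp_rot': array([-180.,    0.,  164.]), 'ft_force': array([0.4, 0. , 0.5]), 'wrist_torque': array([-0.,  0., -0.]), 'grip_force': 0.0, 'finger_gap': 85.42491204192679}
```

Run:
```python
import cv2
a=cv2.imread('pics/a_top.png')[150:360,120:520]; b=cv2.imread('pics/a_side.png')[190:420,180:480]
cv2.imwrite('pics/a_topc.png',cv2.resize(a,None,fx=2,fy=2,interpolation=3)); cv2.imwrite('pics/a_sidec.png',cv2.resize(b,None,fx=2.6,fy=2.6,interpolation=3))
```

```text
(no output)
```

View pics/a_topc.png

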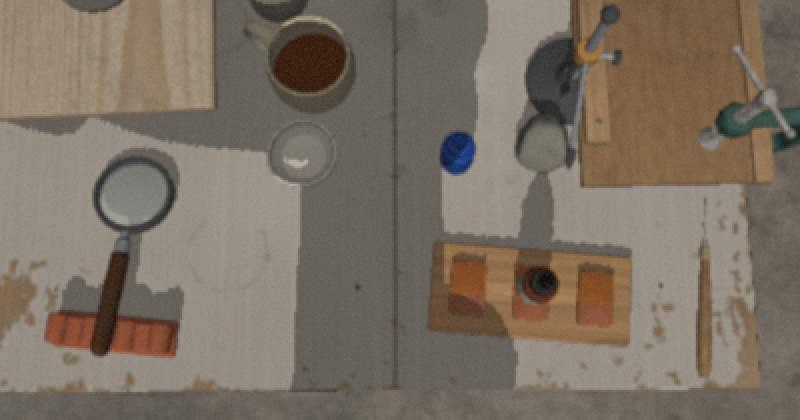

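View pics/a_sidec.png

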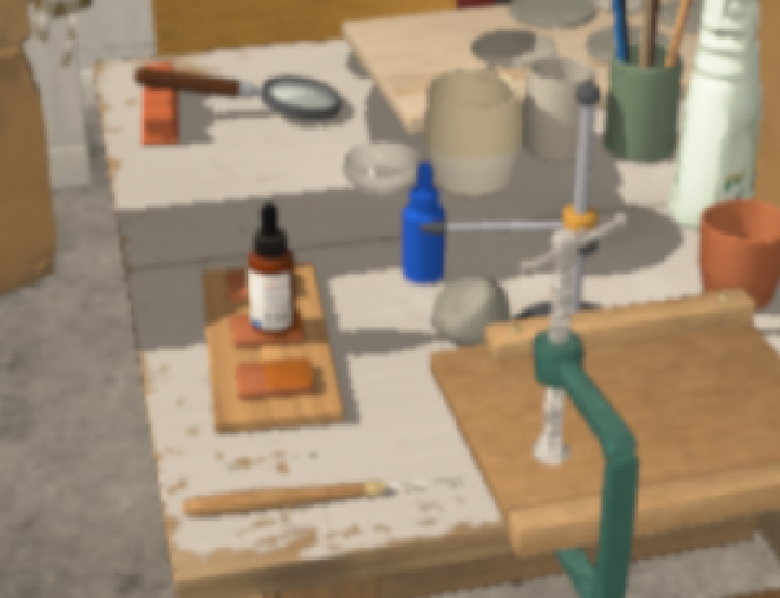

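The top crop shows the brown bottle on the middle tile (full-image pixel ≈ 390,291), the lens at ≈ (187,247) with its handle on the rest at ≈ (178,318), and the pointer tip at ≈ (405,230). The side crop shows the pointer tip at ≈ (345,278). The blue bottle and the stone are distractors.

Run:
```python
from h import *
np.set_printoptions(precision=1,suppress=True)
snapshot('top');snapshot('side')
near=dict(pointer_tip=0,lens=0,lens_grip=0,brush_rest=0,tile_bat=0,gauge=0)
for n in near:
    a=pinpoint('top',n)[0]['at'];b=pinpoint('side',n)[0]['at'];print(n,np.array(a),np.array(b),*tri([ray('top',a),ray('side',b)]))
a=[r for r in pinpoint('top','oxide_bottle') if r['at'][0]>370][0]['at'];b=[r for r in pinpoint('side','oxide_bottle') if r['at'][0]<310][0]['at']
print('bottle',a,b,*tri([ray('top',a),ray('side',b)]))
for c in ['top','side']:
  for r in masks_of(c,'oxide_bottle'):
    m=r['pixels'];ys,xs=np.where(m);print(c,r['conf'],np.array(r['at']),xs.min(),xs.max(),ys.min(),ys.max())
# tile_bat yaw by mask
for n,z in (('tile_bat',12),):
  m=masks_of('top',n)[0]['pixels'].astype(np.uint8)
  c=max(cv2.findContours(m,0,2)[0],key=cv2.contourArea)[:,0].astype(float)
  w=np.array([atz('top',p,z)[:2] for p in c],np.float32); print(n,cv2.minAreaRect(w), w.mean(0))
m=masks_of('top','test_tile')
for r in m:
  if r['conf']>.2:
    c=max(cv2.findContours(r['pixels'].astype(np.uint8),0,2)[0],key=cv2.contourArea)[:,0].astype(float)
    print('tile',r['conf'],cv2.minAreaRect(np.array([atz('top',p,20)[:2] for p in c],np.float32)))
print(sense()['time'])
```

```text
pointer_tip [403.8 233.3] [338.5 276.9] [ 577.3 -172.   101.2] [2.741899118633198, 2.741899118633066]
lens [356.2 296.7] [296.7 224.7] [489.  -83.8 172.1] [26.63983475549363, 26.639834755493677]
lens_grip [178.2 284.8] [264.1 222.4] [494.  254.3  30.1] [0.345249302761315, 0.3452493027613121]Traceback (most recent call last):
  File "<stdin>", line 6, in <module>
IndexError: list index out of range
```

```bash
cat > m.py <<'E'
from h import *
np.set_printoptions(precision=1,suppress=True)
def run():
    snapshot('top');snapshot('side')
    for n,ex in dict(pointer_tip=(578,-175,105),lens=(568,255,14),lens_grip=(494,256,30),brush_rest=(437,258,0),tile_bat=(473,-150,0),oxide_bottle=(474,-149,20)).items():
        o=[]
        for c in ('top','side'):
            e=proj(c,ex);L=[r for r in pinpoint(c,n) if np.hypot(*(np.array(r['at'])-e))<25]
            if L:o.append((c,L[0]['at']))
        print(n,[np.array(x[1]) for x in o],*(tri([ray(*x) for x in o]) if len(o)==2 else []))
E
python3 - <<'E'
from m import *
run();run()
for r in masks_of('top','tile_bat')[:1]+masks_of('top','test_tile'):
    c=max(cv2.findContours(r['pixels'].astype(np.uint8),0,2)[0],key=cv2.contourArea)[:,0].astype(float)
    z=12 if len(c)>100 else 20
    print('tile',round(r['conf'],2),len(c),cv2.minAreaRect(np.array([atz('top',p,z)[:2] for p in c],np.float32)))
for r in masks_of('side','oxide_bottle')+masks_of('side','pointer_tip')[:0]:
    ys,xs=np.where(r['pixels']);print(round(r['conf'],2),np.array(r['at']),xs.min(),xs.max(),ys.min(),ys.max())
print(sense()['time'])
E
```

```text
pointer_tip [array([402.9, 235. ]), array([339.7, 277.9])] [ 577.2 -171.3   98. ] [0.2536596947152247, 0.253659694715089]
lens [array([182.4, 248.5]), array([294.9, 223.1])] [569.2 252.7  20.4] [2.29059827598871, 2.290598275988582]
lens_grip [array([180., 288.]), array([261.8, 223.4])] [487.8 250.6  29.6] [0.4235591312756534, 0.42355913127580547]
brush_rest [array([175.2, 313.4]), array([242.1, 235.5])] [439.1 268.9  -6.9] [1.4838168908714133, 1.483816890871369]
tile_bat [array([383.5, 296.8]), array([284.8, 326.6])] [ 474.1 -146.6   -9.6] [2.088566083167394, 2.088566083167345]
oxide_bottle [array([388.3, 295.4]), array([287. , 313.9])] [ 476.8 -152.2   22.4] [3.7981948062009976, 3.7981948062011055]
pointer_tip [array([403. , 232.3]), array([341.5, 276. ])] [ 581.1 -171.   101.4] [0.7040049795410316, 0.7040049795408927]
lens [array([184.8, 244.8]), array([294.5, 226.1])] [572.6 250.8  13.4] [2.7659860252524546, 2.765986025252541]
lens_grip [array([177.9, 283.5]), array([264.3, 224. ])] [495.7 256.9  24.5] [1.5500319529220843, 1.5500319529220068]
brush_rest [array([176. , 314.3]), array([243. , 234.6])] [439.3 265.9  -3.1] [0.5469873810230982, 0.5469873810230652]
tile_bat [array([385.9, 298.3]), array([286.2, 324.7])] [ 473.5 -150.7   -2.7] [4.866523646414086, 4.8665236464142225]
oxide_bottle [array([388.1, 293.1]), array([286.8, 311.7])] [ 478.8 -151.1   26.6] [1.6967402608438726, 1.696740260843857]
tile 0.83 58 ((470.4990234375, -144.19839477539062), (195.2233428955078, 89.58897399902344), 86.10398864746094)
tile 0.69 65 ((470.9249267578125, -144.92514038085938), (197.62637329101562, 90.75970458984375), 84.98351287841797)
tile 0.48 24 ((454.1861572265625, -143.7425537109375), (38.59409713745117, 24.065303802490234), 73.855224609375)
0.7 [342.9 279.9] 335 350 253 297
0.58 [283.8 295.2] 276 293 269 317
0.29 [285.5 225.3] 232 311 216 235
3.35
```

Request:
step_arm(targets=[{"dp": [-0.1,-0.1,0],"angular": [0,0,-0.011],"fingers": 0},{"dp": [-0.25,-0.25,0],"angular": [0,0,-0.022],"fingers": 0},{"dp": [-0.4,-0.4,0],"angular": [0,0,-0.034],"fingers": 0},{"dp": [-0.55,-0.55,0],"angular": [0,0,-0.045],"fingers": 0},{"dp": [-0.7,-0.7,0],"angular": [0,0,-0.056],"fingers": 0},{"dp": [-0.85,-0.85,0],"angular": [0,0,-0.067],"fingers": 0},{"dp": [-1,-1,0],"angular": [0,0,-0.078],"fingers": 0},{"dp": [-1,-1,0],"angular": [0,0,-0.089],"fingers": 0}])

```text
time: 4.35
tool_pos: [303.6, 327.7, 231.6]
tcp_rot: [-180.0, 0.1, 179.9]
ft_force: [-0.7, 0.2, 0.0]
finger_gap: 85.4
grip_force: 0.0
```

Request:
step_arm(targets=[{"dp": [-0.1,-0.2,0],"fingers": 0},{"dp": [-0.2,-0.4,0],"fingers": 0},{"dp": [-0.3,-0.6,0],"fingers": 0},{"dp": [-0.35,-0.8,0],"fingers": 0},{"dp": [-0.4,-1,0],"fingers": 0},{"dp": [-0.4,-1,0],"fingers": 0},{"dp": [-0.4,-1,0],"fingers": 0},{"dp": [-0.4,-1,0],"fingers": 0}])

```text
validation failed for argument at $.ta...
```

Request:
step_arm(targets=[{"dp": [-0.05,-0.2,0],"fingers": 0},{"dp": [-0.1,-0.4,0],"fingers": 0},{"dp": [-0.15,-0.6,0],"fingers": 0},{"dp": [-0.2,-0.8,0],"fingers": 0},{"dp": [-0.25,-1,0],"fingers": 0},{"dp": [-0.25,-1,0],"fingers": 0},{"dp": [-0.25,-1,0],"fingers": 0},{"dp": [-0.25,-1,0],"fingers": 0}])

```text
validation failed for argument at $.ta...
```

```bash
cat > w.py <<'E'
from h import *
np.set_printoptions(precision=1,suppress=True)
def wlook(name,labels,tag):
    s=sense();im=snapshot('wrist');cv2.imwrite(f'pics/{tag}.png',im)
    for n,z in labels.items():
        for r in pinpoint('wrist',n)[:3]: print(n,round(r['conf'],2),np.array(r['at']),atz('wrist',r['at'],z))
    print(s['time'],s['tool_pos'],s['tcp_rot'])
E
python3 - <<'E'
from w import *
wlook('wrist',dict(oxide_bottle=20,test_tile=12,tile_bat=0,pointer_tip=100),'b1')
for r in masks_of('wrist','test_tile')+masks_of('wrist','tile_bat')+masks_of('wrist','oxide_bottle'):
    ys,xs=np.where(r['pixels']);print(round(r['conf'],2),np.array(r['at']),xs.min(),xs.max(),ys.min(),ys.max())
E
```

```text
test_tile 0.72 [  0.  331.2] [ 471.7 -146.8   12. ]
tile_bat 0.77 [  6.4 330.3] [ 475.6 -143.8    0. ]
4.35 [303.6 327.7 231.6] [-180.     0.1  179.9]
0.47 [  4.9 335.7] 0 11 318 349
0.46 [251.7 362. ] 225 258 326 408
0.73 [ 31.3 333.1] 0 54 303 367
0.44 [  2.5 341.5] 0 5 331 348
```

View pics/b1.png

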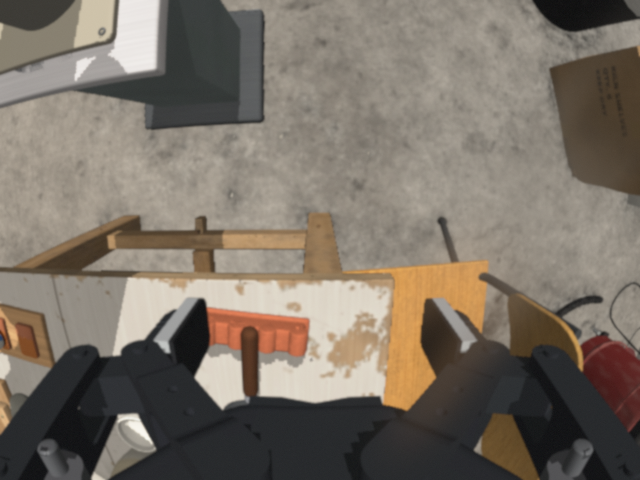

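The wrist picture shows that the camera sees only the tool's +x side: the rest is at (255,330) and the fingers are at the bottom. The moves were refused because the "angular" field was missing, so I'm adding it, and I'm turning the tool so the camera sees the work.

Request:
step_arm(targets=[{"dp": [-0.1,-0.15,0],"angular": [0,0,0.031],"fingers": 0},{"dp": [-0.2,-0.3,0],"angular": [0,0,0.062],"fingers": 0},{"dp": [-0.3,-0.45,0],"angular": [0,0,0.093],"fingers": 0},{"dp": [-0.35,-0.6,0],"angular": [0,0,0.125],"fingers": 0},{"dp": [-0.4,-0.75,0],"angular": [0,0,0.156],"fingers": 0},{"dp": [-0.4,-0.9,0],"angular": [0,0,0.187],"fingers": 0},{"dp": [-0.4,-1,0],"angular": [0,0,0.218],"fingers": 0},{"dp": [-0.4,-1,0],"angular": [0,0,0.25],"fingers": 0}])

```text
time: 5.75
tool_pos: [382.6, 128.8, 231.3]
tcp_rot: [-180.0, 0.0, 134.8]
ft_force: [-0.3, -0.2, -0.2]
finger_gap: 85.4
grip_force: 0.0
```

Request:
step_arm(targets=[{"dp": [-0.15,-0.1,0],"angular": [0,0,0.031],"fingers": 0},{"dp": [-0.3,-0.18,0],"angular": [0,0,0.062],"fingers": 0},{"dp": [-0.45,-0.26,0],"angular": [0,0,0.093],"fingers": 0},{"dp": [-0.6,-0.34,0],"angular": [0,0,0.125],"fingers": 0},{"dp": [-0.75,-0.42,0],"angular": [0,0,0.156],"fingers": 0},{"dp": [-0.9,-0.5,0],"angular": [0,0,0.187],"fingers": 0},{"dp": [-1,-0.56,0],"angular": [0,0,0.218],"fingers": 0},{"dp": [-1,-0.56,0],"angular": [0,0,0.25],"fingers": 0}])

```text
time: 6.75
tool_pos: [445.2, -92.0, 231.1]
tcp_rot: [-180.0, 0.0, 89.8]
ft_force: [0.2, -0.2, -1.2]
finger_gap: 85.5
grip_force: 0.0
```

Request:
step_arm(targets=[{"dp": [-0.1,0.03,0],"angular": [0,0,0],"fingers": 0},{"dp": [-0.2,0.06,0],"angular": [0,0,0],"fingers": 0},{"dp": [-0.3,0.1,0],"angular": [0,0,0],"fingers": 0},{"dp": [-0.4,0.13,0],"angular": [0,0,0],"fingers": 0},{"dp": [-0.45,0.16,0],"angular": [0,0,0],"fingers": 0},{"dp": [-0.48,0.16,0],"angular": [0,0,0],"fingers": 0},{"dp": [-0.48,0.16,0],"angular": [0,0,0],"fingers": 0},{"dp": [-0.48,0.16,0],"angular": [0,0,0],"fingers": 0}])

```text
time: 7.75
tool_pos: [476.9, -186.5, 231.3]
tcp_rot: [-180.0, -0.0, 90.1]
ft_force: [0.2, 0.8, -0.7]
finger_gap: 85.3
grip_force: 0.0
```

Run:
```python
from w import *
wlook('wrist',dict(oxide_bottle=20,test_tile=12,tile_bat=0,pointer_tip=100),'b2')
for r in masks_of('wrist','test_tile')+masks_of('wrist','tile_bat')+masks_of('wrist','oxide_bottle'):
    ys,xs=np.where(r['pixels']);print(round(r['conf'],2),np.array(r['at']),xs.min(),xs.max(),ys.min(),ys.max())
```

```text
oxide_bottle 0.86 [316.6 175.9] [ 477.9 -147.8   20. ]
oxide_bottle 0.58 [441. 108.] [598.9 -77.7  20. ]
oxide_bottle 0.42 [319.  329.9] [ 480.9 -310.8   20. ]
test_tile 0.83 [311.6 173.9] [ 473.1 -146.6   12. ]
pointer_tip 0.72 [445.1 218.6] [ 578.5 -172.5  100. ]
7.75 [ 476.9 -186.5  231.3] [-180.    -0.    90.1]
0.73 [525.8  10.6] 485 575 0 22
0.72 [293.6 167.5] 284 339 155 188
0.83 [311.2 157.1] 262 364 72 270
0.8 [457.5 104.2] 430 488 85 124
0.69 [317.6 180.2] 295 335 157 200
```

View pics/b2.png

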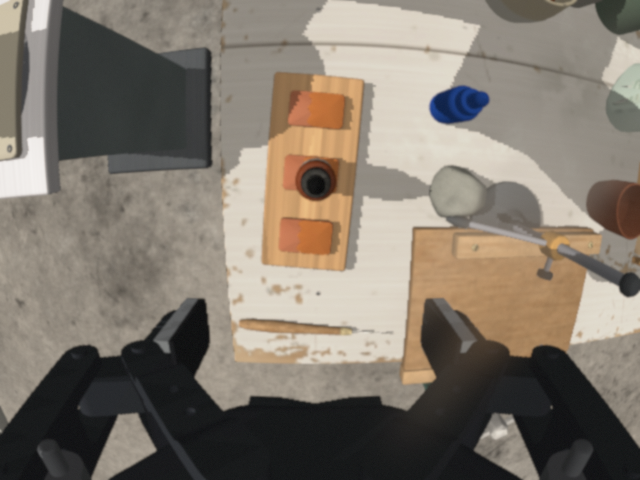

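The wrist view shows the bottle on the middle tile: bulb at (316,181), tile at ≈ (312,173). The neighbouring tiles are at (319,110) and (306,236), and the pointer's cone is at ≈ (445,218).

Run:
```python
from w import *
im=cv2.imread('pics/b2.png')
print('bulb',atz('wrist',(316,181),120), 'ptr',tri([ray('wrist',(445.1,218.6)),ray('side',(340,277)),ray('top',(403.3,233.5))]))
print('board corners',[atz('wrist',p,12)[:2] for p in ((278,73),(365,79),(345,270),(262,262))])
b,g,r=[im[...,i].astype(int) for i in range(3)]
hsv=cv2.cvtColor(im,cv2.COLOR_BGR2HSV)
m=((hsv[...,0]<13)&(hsv[...,1]>120)&(r>70)).astype(np.uint8);m[:60]=0;m[290:]=0;m[:,:255]=0;m[:,375:]=0
n,l,s,c=cv2.connectedComponentsWithStats(m)
for i in range(1,n):
    if s[i,4]>100:
        cc=max(cv2.findContours((l==i).astype(np.uint8),0,2)[0],key=cv2.contourArea)[:,0].astype(float)
        print(s[i],c[i],cv2.minAreaRect(np.array([atz('wrist',p,20)[:2] for p in cc],np.float32)))
```

```text
bulb [ 477.2 -143.2  120. ] ptr (array([ 578.5, -172. ,  100.4]), [0.5622500998062238, 1.139921164505793, 1.3684329596162221])
board corners [array([440.8, -47.1]), array([524.5, -52.7]), array([ 507.6, -245.3]), array([ 421.9, -236.8])]
[ 288   90   57   39 1735] [314.4 109.1] ((477.25616455078125, -84.33589172363281), (34.41423797607422, 51.387630462646484), 84.36079406738281)
[ 283  155   56   45 1168] [305.6 172.2] ((471.356689453125, -149.83966064453125), (40.98503875732422, 51.5517692565918), 83.87773132324219)
[ 279  218   54   36 1572] [303.8 235.5] ((466.7642822265625, -207.2357940673828), (34.28354263305664, 51.52871322631836), 85.1476821899414)
```

Request:
step_arm(newtons=30, targets=[{"dp": [0.1,0,0],"angular": [0,0,0],"fingers": 0},{"dp": [0.2,0,0.1],"angular": [0,0,0],"fingers": 0},{"dp": [0.2,0,0.25],"angular": [0,0,0],"fingers": 0},{"dp": [0.2,0,0.4],"angular": [0,0,0],"fingers": 0},{"dp": [0.2,0,0.55],"angular": [0,0,0],"fingers": 0},{"dp": [0.2,0,0.7],"angular": [0,0,0],"fingers": 0},{"dp": [0.2,0,0.82],"angular": [0,0,0],"fingers": 0},{"dp": [0.2,0,0.875],"angular": [0,0,0],"fingers": 0}])

```text
time: 9.15
tool_pos: [475.9, -145.6, 54.8]
tcp_rot: [-179.9, -0.1, 90.1]
ft_force: [-0.2, 0.6, 0.1]
finger_gap: 85.1
grip_force: 0.0
```

Run:
```python
from w import *
cv2.imwrite('pics/c1.png',snapshot('wrist')); s=sense(); print(s['tool_pos'],s['ft_force'])
im=snapshot('side')[220:350,220:380]; cv2.imwrite('pics/c1s.png',cv2.resize(im,None,fx=4,fy=4,interpolation=3))
```

```text
[ 475.6 -145.7   54.1] [-1.9  0.3 -1.3]
```

View pics/c1.png

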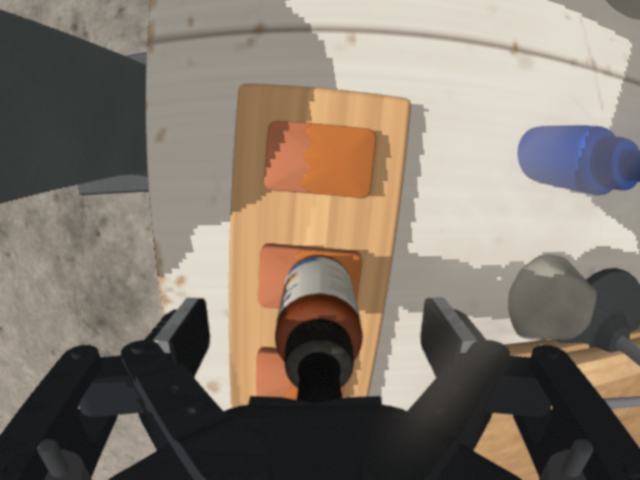

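The wrist view shows the bottle centred between the finger pads (bottle column ≈ 318, pad edges at 208 and 423). Closing.

Request:
step_arm(newtons=30, targets=[{"dp": [0,0,0],"angular": [0,0,0],"fingers": 0.3},{"dp": [0,0,0],"angular": [0,0,0],"fingers": 0.5},{"dp": [0,0,0],"angular": [0,0,0],"fingers": 0.8},{"dp": [0,0,0],"angular": [0,0,0],"fingers": 0.8},{"dp": [0,0,0],"angular": [0,0,0],"fingers": 0.8},{"dp": [0,0,0],"angular": [0,0,0],"fingers": 0.8},{"dp": [0,0,0],"angular": [0,0,0],"fingers": 0.8},{"dp": [0,0,0],"angular": [0,0,0],"fingers": 0.8}])

```text
time: 10.25
tool_pos: [477.5, -147.3, 57.3]
tcp_rot: [179.9, 0.0, 90.0]
ft_force: [-1.7, 1.1, 6.3]
finger_gap: 31.1
grip_force: 29.6
```

Request:
step_arm(newtons=30, targets=[{"dp": [0,0,-0.02],"angular": [0,0,0],"fingers": 0.8},{"dp": [0,0,-0.05],"angular": [0,0,0],"fingers": 0.8},{"dp": [0,0,-0.09],"angular": [0,0,0],"fingers": 0.8},{"dp": [0,0,-0.14],"angular": [0,0,0],"fingers": 0.8},{"dp": [0,0,-0.19],"angular": [0,0,0],"fingers": 0.8},{"dp": [0,0,-0.23],"angular": [0,0,0],"fingers": 0.8},{"dp": [0,0,-0.25],"angular": [0,0,0],"fingers": 0.8},{"dp": [0,0,-0.25],"angular": [0,0,0],"fingers": 0.8}])

```text
time: 11.25
tool_pos: [477.1, -147.0, 106.6]
tcp_rot: [180.0, 0.0, 90.0]
ft_force: [0.5, -0.0, -1.6]
finger_gap: 31.6
grip_force: 29.8
```

Run:
```python
from w import *
a=snapshot('wrist')[60:,140:480]; s=sense(); print(s['tool_pos'],s['ft_force'],s['finger_gap'])
b=snapshot('side')[220:350,220:380]; b=cv2.resize(b,(440,420*130*440//(160*420)),interpolation=3)
o=np.zeros((420,790,3),np.uint8);o[:,:340]=a;o[:b.shape[0],345:785]=b;cv2.imwrite('pics/c2.png',o)
```

```text
[ 476.9 -146.9  106.2] [-0.3  0.7 -1. ] 30.885492529713183
```

View pics/c2.png

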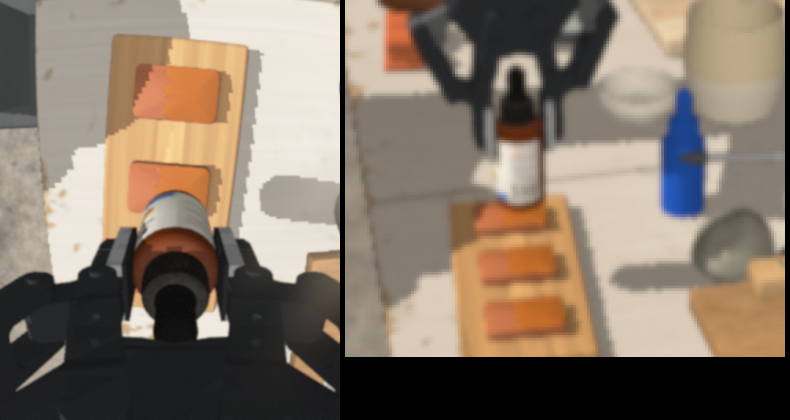

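The bottle is held upright and clear of the tile: wrist panel (175,245), side panel (520,150).

Request:
step_arm(newtons=30, targets=[{"dp": [0.06,0,0],"angular": [0,0,0],"fingers": 0.8},{"dp": [0.2,-0.01,0],"angular": [0,0,0],"fingers": 0.8},{"dp": [0.38,-0.02,0],"angular": [0,0,0],"fingers": 0.8},{"dp": [0.57,-0.03,0],"angular": [0,0,0],"fingers": 0.8},{"dp": [0.76,-0.05,0],"angular": [0,0,0],"fingers": 0.8},{"dp": [0.92,-0.05,0.04],"angular": [0,0,0],"fingers": 0.8},{"dp": [1,-0.05,0.1],"angular": [0,0,0],"fingers": 0.8},{"dp": [1,-0.05,0.16],"angular": [0,0,0],"fingers": 0.8}])

```text
time: 12.35
tool_pos: [466.4, 53.8, 73.3]
tcp_rot: [-180.0, 0.0, 90.2]
ft_force: [0.0, -0.6, -0.5]
finger_gap: 31.3
grip_force: 29.8
```

Request:
step_arm(newtons=30, targets=[{"dp": [0,0,0.04],"angular": [0,0,0],"fingers": 0.8},{"dp": [0,0,0.09],"angular": [0,0,0],"fingers": 0.8},{"dp": [0,0,0.13],"angular": [0,0,0],"fingers": 0.8},{"dp": [0,0,0.155],"angular": [0,0,0],"fingers": 0.8},{"dp": [0,0,0.17],"angular": [0,0,0],"fingers": 0.8},{"dp": [0,0,0.18],"angular": [0,0,0],"fingers": 0.8},{"dp": [0,0,0.185],"angular": [0,0,0],"fingers": 0.8},{"dp": [0,0,0.185],"angular": [0,0,0],"fingers": 0.8}])

```text
time: 13.35
tool_pos: [466.9, 53.1, 37.5]
tcp_rot: [180.0, 0.0, 90.1]
ft_force: [-0.1, 0.3, -1.4]
finger_gap: 31.2
grip_force: 29.8
```

Request:
step_arm(newtons=30, targets=[{"dp": [0,0,0.003],"angular": [0,0,0],"fingers": 0.8},{"dp": [0,0,0.005],"angular": [0,0,0],"fingers": 0.8},{"dp": [0,0,0.007],"angular": [0,0,0],"fingers": 0.8},{"dp": [0,0,0.008],"angular": [0,0,0],"fingers": 0.8},{"dp": [0,0,0.008],"angular": [0,0,0],"fingers": 0.8},{"dp": [0,0,0.008],"angular": [0,0,0],"fingers": 0.8},{"dp": [0,0,0.008],"angular": [0,0,0],"fingers": 0.8},{"dp": [0,0,0.008],"angular": [0,0,0],"fingers": 0.8}])

```text
time: 14.35
tool_pos: [467.2, 53.1, 37.2]
tcp_rot: [180.0, 0.0, 90.1]
ft_force: [-7.0, 0.2, 15.6]
finger_gap: 31.4
grip_force: 31.2
```

Request:
step_arm(newtons=30, targets=[{"dp": [0,0,-0.004],"angular": [0,0,0],"fingers": 0.8},{"dp": [0,0,-0.004],"angular": [0,0,0],"fingers": 0.5},{"dp": [0,0,-0.004],"angular": [0,0,0],"fingers": 0.2},{"dp": [0,0,-0.004],"angular": [0,0,0],"fingers": 0},{"dp": [0,0,-0.004],"angular": [0,0,0],"fingers": 0},{"dp": [0,0,-0.03],"angular": [0,0,0],"fingers": 0},{"dp": [0,0,-0.1],"angular": [0,0,0],"fingers": 0},{"dp": [0,0,-0.2],"angular": [0,0,0],"fingers": 0}])

```text
time: 15.35
tool_pos: [466.6, 53.0, 76.6]
tcp_rot: [-180.0, -0.0, 90.0]
ft_force: [0.2, 0.3, 0.2]
finger_gap: 85.7
grip_force: 0.0
```

Request:
step_arm(targets=[{"dp": [0,0,-0.25],"angular": [0,0,0.03],"fingers": 0},{"dp": [0.1,0,-0.5],"angular": [0,0,0.06],"fingers": 0},{"dp": [0.3,0,-0.65],"angular": [0,0,0.09],"fingers": 0},{"dp": [0.5,0,-0.65],"angular": [0,0,0.13],"fingers": 0},{"dp": [0.7,0,-0.65],"angular": [0,0,0.16],"fingers": 0},{"dp": [0.9,0,-0.65],"angular": [0,0,0.2],"fingers": 0},{"dp": [1,0,-0.65],"angular": [0,0,0.23],"fingers": 0},{"dp": [1,0,-0.65],"angular": [0,0,0.25],"fingers": 0}])

```text
time: 16.35
tool_pos: [466.4, 254.7, 206.9]
tcp_rot: [180.0, -0.1, 45.0]
ft_force: [0.6, 0.7, 0.7]
finger_gap: 85.4
grip_force: 0.0
```

Request:
step_arm(targets=[{"dp": [0.03,0.03,0],"angular": [0,0,0.04],"fingers": 0},{"dp": [0.06,0.06,0],"angular": [0,0,0.08],"fingers": 0},{"dp": [0.09,0.09,0],"angular": [0,0,0.12],"fingers": 0},{"dp": [0.09,0.09,0],"angular": [0,0,0.16],"fingers": 0},{"dp": [0.09,0.09,0],"angular": [0,0,0.2],"fingers": 0},{"dp": [0.09,0.09,0],"angular": [0,0,0.24],"fingers": 0},{"dp": [0.09,0.09,0],"angular": [0,0,0.28],"fingers": 0},{"dp": [0.09,0.09,0],"angular": [0,0,0.28],"fingers": 0}])

```text
time: 17.35
tool_pos: [492.3, 253.1, 206.8]
tcp_rot: [-180.0, -0.1, -5.3]
ft_force: [-0.3, -0.0, -0.3]
finger_gap: 85.4
grip_force: 0.0
```

Run:
```python
from w import *
wlook('wrist',dict(lens=14,lens_grip=30,brush_rest=0),'d1')
for r in masks_of('wrist','lens')[:1]:
    ys,xs=np.where(r['pixels']);print(round(r['conf'],2),np.array(r['at']),xs.min(),xs.max(),ys.min(),ys.max())
s=sense();print(s['joint_pos'])
b=snapshot('side')[190:420,180:420]; cv2.imwrite('pics/d1s.png',cv2.resize(b,None,fx=2.5,fy=2.5,interpolation=3))
for r in pinpoint('side','oxide_bottle'): print(r['conf'],np.array(r['at']))
print(proj('side',(467,53,0)))
```

```text
lens 0.73 [318.4 128.6] [572.1 244.6  14. ]
lens 0.56 [481.2  84.9] [608.  86.  14.]
lens_grip 0.62 [312.5 220. ] [492.7 257.1  30. ]
brush_rest 0.96 [312.8 270.9] [435.2 262.3   0. ]
17.35 [492.3 253.1 206.8] [-180.    -0.1   -5.3]
0.89 [315.3 142.4] 271 360 87 311
[ 21.9   1.   94.7  -0.   84.3 117.2]
0.83 [343.  292.5]
0.64 [263.9 270.9]
[265.3 272.6]
```

View pics/d1.png

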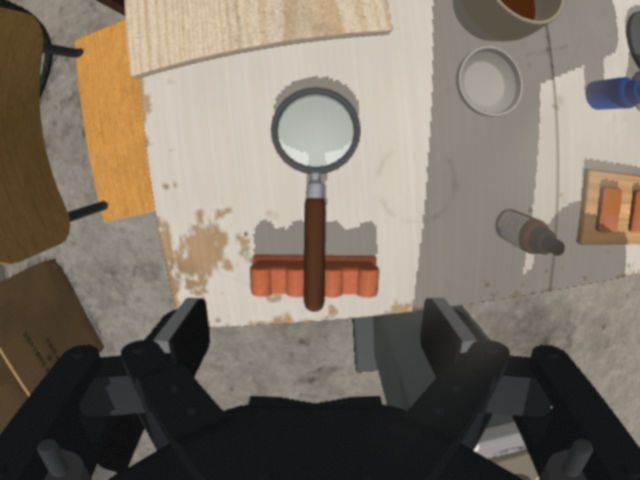

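The wrist view shows the bottle standing at (530,232), leaning outward only because of perspective. The lens is centred at (315,130), with its handle running straight down the image to (314,305) over the rest.

Run:
```python
from w import *
im=cv2.imread('pics/d1.png').astype(int)
# handle center columns by darkness
for row in (210,220,230,240):
    r=im[row,295:335].sum(1); x=np.where(r<230)[0]+295; print(row,x.min(),x.max(),end=' ; ')
C=atz('wrist',(315.5,130.5),16); 
pts=[atz('wrist',((lambda x:(x.min()+x.max())/2)(np.where(im[row,295:335].sum(1)<230)[0]+295),row),z) for row,z in ((210,28),(230,32),(245,35))]
print(C,pts, atz('wrist',(314,303),46))
d=atz('wrist',(314,303),46)-C; yaw=np.degrees(np.arctan2(-d[1],-d[0])); print('yaw',yaw,np.linalg.norm(d))
G=C+np.array([*(-80*np.cos(.2)*np.array([np.cos(np.radians(yaw)),np.sin(np.radians(yaw))])),0]);print('grip',G)
b=G-sense()['tool_pos'];print(b)
```

```text
210 305 324 ; 220 305 324 ; 230 305 324 ; 240 305 324 ; [570.2 247.1  16. ] [array([501. , 254.4,  28. ]), array([484., 256.,  32.]), array([471.3, 257.2,  35. ])] [421.  262.3  46. ]
yaw -5.836435288168955 152.93556274091208
grip [492.2 255.1  16. ]
[   0.1    2.  -189.8]
```

Request:
step_arm(newtons=60, targets=[{"dp": [-0.02,-0.01,0.08],"angular": [0,-0.01,0.002],"fingers": 0},{"dp": [-0.02,-0.01,0.22],"angular": [0,-0.03,0.002],"fingers": 0},{"dp": [-0.02,-0.01,0.38],"angular": [0,-0.05,0.002],"fingers": 0},{"dp": [-0.02,-0.01,0.54],"angular": [0,-0.064,0.002],"fingers": 0},{"dp": [-0.02,-0.01,0.7],"angular": [0,-0.064,0.002],"fingers": 0},{"dp": [-0.02,-0.01,0.84],"angular": [0,-0.064,0.002],"fingers": 0},{"dp": [-0.02,-0.01,0.94],"angular": [0,-0.064,0.002],"fingers": 0},{"dp": [-0.02,-0.01,0.975],"angular": [0,-0.064,0.002],"fingers": 0}])

```text
time: 18.7
tool_pos: [487.0, 255.0, 8.7]
tcp_rot: [179.9, 11.7, -5.7]
ft_force: [-1.0, 0.2, 0.5]
finger_gap: 85.2
grip_force: 0.0
```

Run:
```python
from w import *
a=snapshot('wrist'); s=sense(); print(s['time'],s['tool_pos'],s['tcp_rot'],s['ft_force'],s['finger_gap'])
b=snapshot('side')[190:290,200:360]; b=cv2.resize(b,(480,300),interpolation=3)
o=np.zeros((480,800,3),np.uint8);o[:,:400]=a[:,120:520];o[:300,400:]=b[:,40:440];cv2.imwrite('pics/e1.png',o)
```

```text
18.75 [487.2 255.1   8.9] [179.9  11.7  -5.7] [-0.3 -0.6  0.3] 85.68385020653972
```

View pics/e1.png

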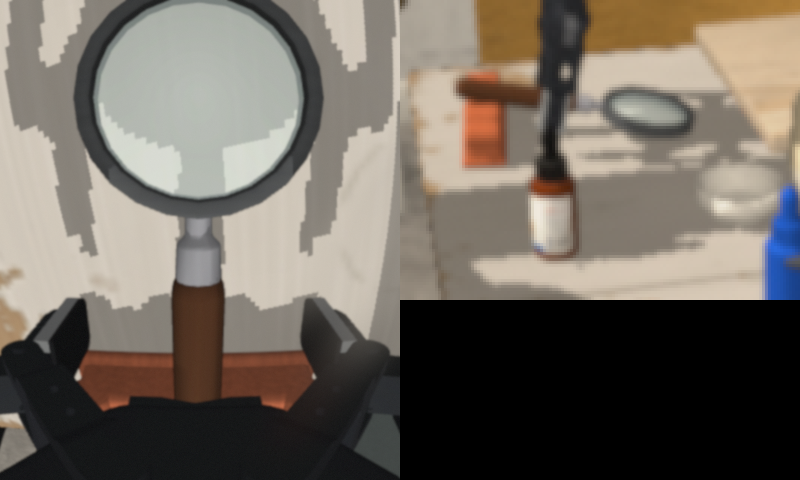

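The handle lies centred between the open pads (column 198 of the left panel; pads at 82 and 308). Closing on it.

Request:
step_arm(newtons=60, targets=[{"dp": [0,0,-0.01],"angular": [0,0,0],"fingers": 0.4},{"dp": [0,0,-0.01],"angular": [0,0,0],"fingers": 0.7},{"dp": [0,0,-0.01],"angular": [0,0,0],"fingers": 1},{"dp": [0,0,-0.01],"angular": [0,0,0],"fingers": 1},{"dp": [0,0,-0.01],"angular": [0,0,0],"fingers": 1},{"dp": [0,0,-0.01],"angular": [0,0,0],"fingers": 1},{"dp": [0,0,-0.01],"angular": [0,0,0],"fingers": 1},{"dp": [0,0,-0.01],"angular": [0,0,0],"fingers": 1}])

```text
time: 19.8
tool_pos: [489.1, 255.4, 13.2]
tcp_rot: [180.0, 11.5, -5.7]
ft_force: [-0.7, -1.7, 5.0]
finger_gap: 16.9
grip_force: 58.6
```

Request:
step_arm(newtons=60, targets=[{"dp": [-0.006,0,-0.03],"angular": [0,0,0],"fingers": 1},{"dp": [-0.02,0,-0.1],"angular": [0,0,0],"fingers": 1},{"dp": [-0.04,0,-0.2],"angular": [0,0,0],"fingers": 1},{"dp": [-0.065,0,-0.32],"angular": [0,0.01,0],"fingers": 1},{"dp": [-0.09,0,-0.45],"angular": [0,0.03,0],"fingers": 1},{"dp": [-0.12,0,-0.6],"angular": [0,0.05,0],"fingers": 1},{"dp": [-0.15,0,-0.72],"angular": [0,0.064,0],"fingers": 1},{"dp": [-0.16,0,-0.79],"angular": [0,0.064,0],"fingers": 1}])

```text
time: 20.8
tool_pos: [489.2, 256.1, 177.2]
tcp_rot: [-179.9, -0.2, -5.7]
ft_force: [0.9, 0.1, -0.7]
finger_gap: 17.2
grip_force: 58.6
```

Run:
```python
from w import *
im=snapshot('wrist');cv2.imwrite('pics/f1.png',im);s=sense();print(s['time'],s['tool_pos'],s['tcp_rot'],s['ft_force'],s['finger_gap'],s['joint_pos'])
for r in masks_of('wrist','lens')[:1]:
    ys,xs=np.where(r['pixels']);print(round(r['conf'],2),np.array(r['at']),xs.min(),xs.max(),ys.min(),ys.max())
T=s['tool_pos']; yaw=np.radians(s['tcp_rot'][2]); h=np.array([np.cos(yaw),np.sin(yaw),0])
for k in (40,80,120): print(k,proj('wrist',T+[0,0,19]+k*h))
l=np.array([-h[1],h[0],0])
print([proj('wrist',T+[0,0,25]+80*h+o) for o in (40*l,-40*l)])
```

```text
20.85 [490.2 256.2 178.4] [-179.9   -0.2   -5.7] [ 1.7 -0.   0.2] 17.12414894999153 [ 22.3   1.7  96.9  -0.   81.1 118. ]
0.6 [318.6 122.6] 196 437 0 403
40 [320.2 221.7]
80 [320.3 101.3]
120 [320.1 -10.6]
[array([194.7, 104.1]), array([445.4, 104.8])]
```

View pics/f1.png

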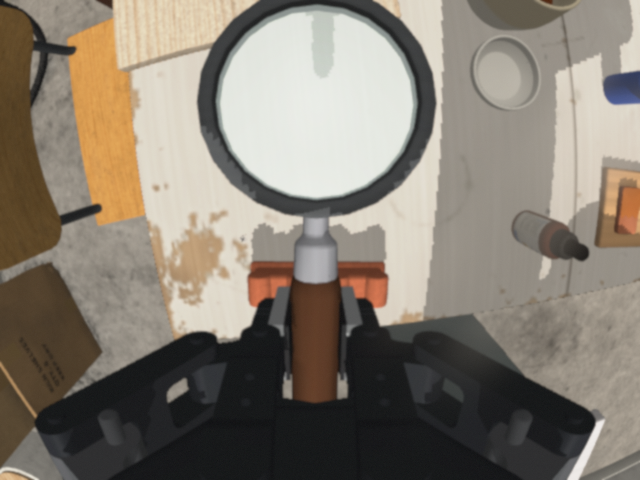

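The wrist view shows the lens held by its handle, free of the rest. The rim is centred near (317,104). I'll fit the rim circle in 3D to get its pose in the tool frame.

```bash
cat > fit.py <<'E'
from h import *
from scipy.optimize import least_squares
def fitlens(im,thr=85,guess=(316,104)):
    s=sense();T=np.array(s['tool_pos']);RT=Ro.from_euler('xyz',s['tcp_rot'],degrees=True).as_matrix()
    g=cv2.GaussianBlur(cv2.cvtColor(im,cv2.COLOR_BGR2GRAY),(3,3),0).astype(float)
    out=[];inn=[]
    for a in np.radians(np.arange(0,360,3)):
        if abs(np.degrees(a)-90)<25: continue
        rr=np.arange(80,140,.25); X=guess[0]+rr*np.cos(a);Y=guess[1]+rr*np.sin(a)
        ok=(Y>1)&(Y<470)
        v=cv2.remap(g.astype(np.float32),X[None].astype(np.float32),Y[None].astype(np.float32),1)[0]
        v[~ok]=np.nan
        i0=np.where(v[:-1]>=thr)[0]
        d=np.where(v<thr)[0]
        if len(d)<20: continue
        # first dark run
        i=d[0];j=i
        while j<len(v) and v[j]<thr: j+=1
        inn.append((X[i],Y[i]))
        if j<len(v) and not np.isnan(v[j]) and (j-i)*.25>8: out.append((X[j],Y[j]))
    out=np.array(out);inn=np.array(inn)
    ang=np.linspace(0,2*np.pi,181)
    def ring(q,r,h):
        R=Ro.from_rotvec([q[3],q[4],0]).as_matrix()
        L=np.c_[r*np.cos(ang),r*np.sin(ang),np.full_like(ang,h)]
        P=np.array(q[:3])+L@R.T           # tool-frame; lens z (up) = -tool z
        return T+P@RT.T
    p=camera_params('wrist');f=240/np.tan(np.radians(p['vfov'])/2);Rc=np.array(p['R']);tc=np.array(p['t'])
    def pj(W):
        c=W@Rc.T+tc;rh=np.hypot(c[:,0],c[:,1]);th=np.arctan2(rh,c[:,2]);return c[:,:2]/rh[:,None]*(th*f)[:,None]+[p['cx'],p['cy']]
    def res(q,O,r,h):
        U=pj(ring(q,r,h));d=[]
        cen=U[:-1].mean(0);aU=np.arctan2(*(U[:-1]-cen).T[::-1]);rU=np.hypot(*(U[:-1]-cen).T)
        o=np.argsort(aU);aO=np.arctan2(*(O-cen).T[::-1]);rO=np.hypot(*(O-cen).T)
        return rO-np.interp(aO,aU[o],rU[o],period=2*np.pi)
    q=least_squares(lambda q:res(q,out,40,-6),[80,0,-19,0,0],loss='soft_l1')
    e=res(q.x,out,40,-6)
    # alt: inner edge of unknown radius, centre held to the same axis
    q2=least_squares(lambda z:np.r_[res(z[:5],out,40,-6),res(z[:5],inn,z[5],-6)],[*q.x,33],loss='soft_l1')
    return q.x,np.std(e),len(out),q2.x,T,RT
def show(q,T,RT):
    Rl=Ro.from_rotvec([q[3],q[4],0]).as_matrix(); n=RT@Rl@np.array([0,0,-1.]); C=T+RT@np.array(q[:3])
    print('tool-frame centre',np.round(q[:3],2),'tilt(deg) about tool x,y',np.round(np.degrees(q[3:5]),2),'world centre',C.round(1),'normal',n.round(4))
    return C
E
python3 - <<'E'
from fit import *
for i in range(2):
    im=snapshot('wrist')
    for thr in (75,95):
        q,e,n,q2,T,RT=fitlens(im,thr);print(thr,e,n);show(q,T,RT);show(q2,T,RT);print(q2[5])
E
```

```text
75 1.4846913077199022 73
tool-frame centre [ 82.19  -1.32 -11.59] tilt(deg) about tool x,y [ 1.25 -1.2 ] world centre [571.4 248.8 186.6] normal [ 0.0176 -0.024   0.9996]
tool-frame centre [ 80.54  -1.61 -11.3 ] tilt(deg) about tool x,y [-1.15 13.31] world centre [569.8 249.2 186.3] normal [-0.228   0.0425  0.9727]
34.302669836441844
95 1.3887264850188836 84
tool-frame centre [ 82.19  -0.93 -12.51] tilt(deg) about tool x,y [ 3.73 -1.43] world centre [571.4 248.4 187.5] normal [ 0.0174 -0.0674  0.9976]
tool-frame centre [ 80.45  -1.69 -12.1 ] tilt(deg) about tool x,y [-2.7  13.68] world centre [569.7 249.3 187.1] normal [-0.2315  0.0697  0.9703]
33.897719208398094
75 1.5103194449907702 72
tool-frame centre [ 80.42  -1.57 -11.34] tilt(deg) about tool x,y [-0.51 14.07] world centre [569.2 248.9 184.9] normal [-0.2401  0.0337  0.9702]
tool-frame centre [ 80.53  -1.58 -11.27] tilt(deg) about tool x,y [-0.73 13.18] world centre [569.3 248.9 184.8] normal [-0.2248  0.0359  0.9737]
34.29447372056878
95 1.4396450933073115 84
tool-frame centre [ 82.24  -0.89 -12.46] tilt(deg) about tool x,y [ 3.85 -1.65] world centre [570.9 248.  186. ] normal [ 0.0228 -0.069   0.9974]
tool-frame centre [ 80.44  -1.68 -12.04] tilt(deg) about tool x,y [-2.63 13.74] world centre [569.2 249.  185.6] normal [-0.2308  0.0696  0.9705]
33.90246560204642
```

```bash
sed -i "s/def fitlens(im,thr=85,guess=(316,104)):/def fitlens(im,thr=85,guess=(316,104),r=39.7,h=-1.9):/; s/res(q,out,40,-6)/res(q,out,r,h)/; s/e=res(q.x,out,40,-6)/e=res(q.x,out,r,h)/; s/res(z\[:5\],out,40,-6),res(z\[:5\],inn,z\[5\],-6)/res(z[:5],out,r,h),res(z[:5],inn,z[5],h)/" fit.py
sed -i "s/    return q.x,np.std(e)/    fitlens.d=(out,inn,e)\n    return q.x,np.std(e)/" fit.py
python3 - <<'E'
from fit import *
im=cv2.imread('pics/f1.png')
q,e,n,q2,T,RT=fitlens(im,85);print(e,n);show(q,T,RT)
o,i,r=fitlens.d
a=np.degrees(np.arctan2(o[:,1]-104,o[:,0]-316)).round()
print([(int(x),round(float(y),1)) for x,y in zip(a,r)])
# ellipse fits in the image
for P in (o,i): print(cv2.fitEllipse(P.astype(np.float32)))
g=cv2.cvtColor(im,cv2.COLOR_BGR2GRAY)
print(g[104,190:225],g[104,405:445]); 
for row in (270,300,330,360,390): 
    hs=im[row,275:365]; print(row,[int(x) for x in hs[::3,2]])
E
```

```text
1.4538081857189198 76
tool-frame centre [ 82.18  -1.   -17.15] tilt(deg) about tool x,y [ 2.33 -1.62] world centre [570.9 248.1 190.7] normal [ 0.0249 -0.0426  0.9988]
[(0, 0.6), (3, 0.0), (6, -0.1), (9, -0.1), (12, 0.6), (15, 0.5), (18, -0.7), (21, -0.2), (24, -1.4), (27, 0.2), (30, -2.3), (33, -2.7), (36, -1.4), (39, -0.3), (42, -0.2), (45, -2.1), (48, 0.8), (51, 0.4), (54, 0.9), (57, 1.3), (60, 1.6), (63, 1.1), (117, 2.0), (120, 2.6), (123, 2.1), (126, -2.9), (129, -3.4), (132, -3.5), (135, -5.5), (162, -6.0), (165, -3.0), (168, -2.3), (171, 0.9), (174, 0.6), (177, 0.6), (180, 0.9), (-177, 0.9), (-174, 0.2), (-171, 0.3), (-168, 0.2), (-165, 0.8), (-162, 0.5), (-159, 0.2), (-156, -0.1), (-153, 0.1), (-150, 0.8), (-147, 0.1), (-144, -0.4), (-141, -0.6), (-138, -0.3), (-135, 0.0), (-132, -0.4), (-129, -0.6), (-126, -0.7), (-123, -0.4), (-120, 0.2), (-60, 0.2), (-57, 0.4), (-54, -0.2), (-51, -0.4), (-48, -0.2), (-45, 0.4), (-42, 0.1), (-39, -0.0), (-36, -0.1), (-33, 0.0), (-30, 0.5), (-27, 0.1), (-24, -0.2), (-21, 0.1), (-18, 0.0), (-15, 0.8), (-12, 0.1), (-9, -0.4), (-6, -0.1), (-3, 
[... 468 characters left out ...]
  62  67  98 154 200 217 217 203
 175 156 148 147]
270 [92, 92, 94, 95, 92, 94, 93, 131, 151, 161, 169, 173, 177, 181, 179, 177, 173, 170, 151, 138, 111, 92, 96, 95, 94, 91, 94, 94, 94, 93]
300 [85, 88, 89, 89, 65, 38, 66, 77, 84, 90, 89, 91, 93, 93, 95, 94, 94, 93, 92, 87, 76, 62, 38, 85, 91, 89, 89, 68, 27, 28]
330 [24, 46, 124, 65, 49, 20, 66, 78, 85, 89, 91, 93, 94, 95, 97, 95, 95, 93, 90, 82, 70, 49, 32, 56, 115, 102, 29, 25, 26, 26]
360 [21, 21, 22, 35, 55, 33, 58, 74, 84, 90, 92, 94, 97, 98, 96, 95, 93, 91, 87, 78, 67, 39, 46, 43, 24, 22, 23, 26, 25, 28]
390 [21, 21, 34, 144, 156, 147, 64, 71, 80, 87, 93, 97, 99, 101, 98, 96, 93, 91, 83, 71, 63, 134, 148, 154, 102, 24, 22, 21, 26, 23]
```

Request:
step_arm(newtons=60, targets=[{"dp": [-0.01,0.05,0],"angular": [0,0,0],"fingers": 1},{"dp": [-0.03,0.17,0],"angular": [0,0,0],"fingers": 1},{"dp": [-0.05,0.32,0],"angular": [0,0,0],"fingers": 1},{"dp": [-0.07,0.48,0],"angular": [0,0,0],"fingers": 1},{"dp": [-0.09,0.64,0],"angular": [0,0,0],"fingers": 1},{"dp": [-0.12,0.8,0],"angular": [0,0,0],"fingers": 1},{"dp": [-0.14,0.93,0],"angular": [0,0,0],"fingers": 1},{"dp": [-0.145,1,0],"angular": [0,0,0],"fingers": 1}])

```text
time: 22.0
tool_pos: [439.1, 57.9, 172.9]
tcp_rot: [179.9, 0.1, -5.8]
ft_force: [1.3, -0.2, -1.6]
finger_gap: 17.0
grip_force: 58.6
```

Request:
step_arm(newtons=60, targets=[{"dp": [-0.01,0.05,0],"angular": [0,0,0],"fingers": 1},{"dp": [-0.03,0.17,0],"angular": [0,0,0],"fingers": 1},{"dp": [-0.05,0.32,0],"angular": [0,0,0],"fingers": 1},{"dp": [-0.07,0.48,0],"angular": [0,0,0],"fingers": 1},{"dp": [-0.09,0.64,0],"angular": [0,0,0],"fingers": 1},{"dp": [-0.12,0.8,0],"angular": [0,0,0],"fingers": 1},{"dp": [-0.14,0.93,0.03],"angular": [0,0,0],"fingers": 1},{"dp": [-0.145,1,0.1],"angular": [0,0,0],"fingers": 1}])

```text
time: 23.0
tool_pos: [391.7, -137.9, 154.2]
tcp_rot: [179.9, -0.1, -5.8]
ft_force: [0.7, 1.2, -0.8]
finger_gap: 17.3
grip_force: 58.7
```

Run:
```python
from fit import *
im=snapshot('wrist');cv2.imwrite('pics/g1.png',im);s=sense();print(s['time'],s['tool_pos'].round(1),s['tcp_rot'].round(2),s['ft_force'].round(1),s['finger_gap'],s['joint_pos'].round(0))
b=snapshot('side');cv2.imwrite('pics/g1s.png',b);cv2.imwrite('pics/g1t.png',snapshot('top'))
o=np.zeros((600,800,3),np.uint8)
o[:300,:400]=cv2.resize(im,(400,300)); o[:, 400:]=cv2.resize(b[220:340,240:320],(400,600),interpolation=3)
o[300:,:400]=cv2.resize(b[220:340,240:400],(400,300),interpolation=3)
cv2.imwrite('pics/g1v.png',o)
```

```text
23.05 [ 390.3 -138.1  151.5] [ 1.7997e+02  1.2000e-01 -5.7600e+00] [-0.8  0.3 -1.9] 17.03947472103403 [-27. -20. 119.  -0.  81.  69.]
```

View pics/g1v.png

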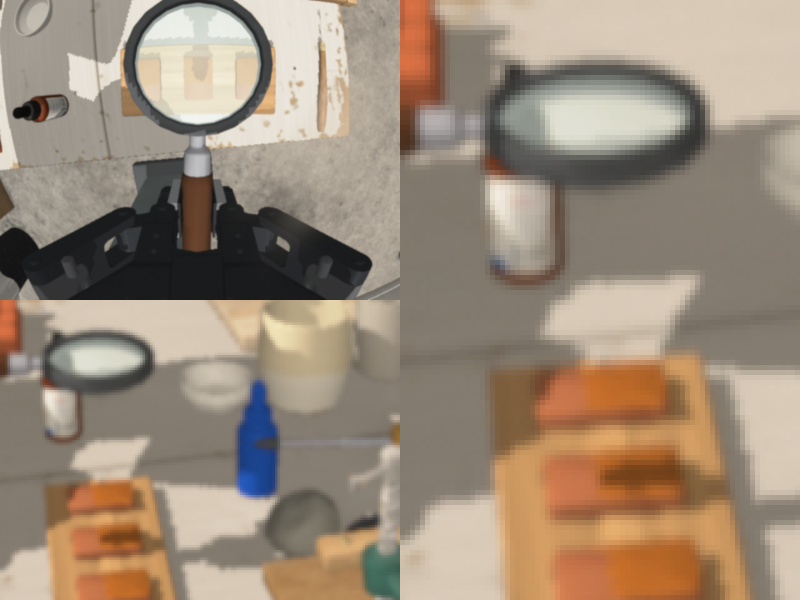

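The lens is centred over the row in the wrist panel, at (198,65), with the middle tile seen through it. In the side panel the rim is a clean ellipse, and the bottle still stands behind it. Next is a joint wrist and side silhouette fit.

```bash
cat > fit2.py <<'E'
from h import *
from scipy.optimize import least_squares
def pjf(cam):
    p=camera_params(cam);f=240/np.tan(np.radians(p['vfov'])/2);Rc=np.array(p['R']);tc=np.array(p['t'])
    def pj(W):
        c=W@Rc.T+tc
        if cam!='wrist': return c[:,:2]/c[:,2:]*f+[p['cx'],p['cy']]
        rh=np.hypot(c[:,0],c[:,1]);th=np.arctan2(rh,c[:,2]);return c[:,:2]/rh[:,None]*(th*f)[:,None]+[p['cx'],p['cy']]
    return pj
A,B=np.meshgrid(np.linspace(0,2*np.pi,120,endpoint=False),np.linspace(-np.pi/2,np.pi/2,9));A=A.ravel();B=B.ravel()
def surf(q,a):   # q: world centre, tilt about world x,y ; rim edge rounding a (6=torus,0=box)
    rr=40-a+a*np.cos(B);zz=np.sign(np.sin(B))*(6-a)+a*np.sin(B)
    L=np.c_[rr*np.cos(A),rr*np.sin(A),zz]
    return np.array(q[:3])+L@Ro.from_rotvec([q[3],q[4],0]).as_matrix().T
def radial(U,pts):
    H=cv2.convexHull(U.astype(np.float32))[:,0].astype(float);c=U.mean(0)
    H=np.r_[H,H[:1]];t=np.linspace(0,1,12)[:,None]
    D=np.concatenate([H[i]+t*(H[i+1]-H[i]) for i in range(len(H)-1)])
    aU=np.arctan2(*(D-c).T[::-1]);o=np.argsort(aU);r=np.hypot(*(D-c).T)
    return np.hypot(*(pts-c).T)-np.interp(np.arctan2(*(pts-c).T[::-1]),aU[o],r[o],period=2*np.pi)
def edges(im,pj,q,skip,band):
    g=cv2.cvtColor(im,cv2.COLOR_BGR2GRAY).astype(np.float32);U=pj(surf(q,3));c=U.mean(0);P=[]
    for d in np.arange(0,360,3):
        if any(lo<=d<=hi for lo,hi in skip): continue
        a=np.radians(d);u=np.array([np.cos(a),np.sin(a)]);r0=-radial(U,(c+u*1e-3)[None])[0]
        rr=r0+np.arange(-band,band,.2);X=(c[0]+rr*u[0]).astype(np.float32);Y=(c[1]+rr*u[1]).astype(np.float32)
        if Y.min()<1: continue
        v=cv2.remap(g,X[None],Y[None],1)[0];k=np.convolve(v,[1]*5,'same')/5;dg=k[6:]-k[:-6];dg=dg[5:-5]
        i=int(np.argmax(dg)); 
        if dg[i]>25: P.append((X[i+8],Y[i+8]))
    return np.array(P)
def joint(w,s,q0,a,skw,sks,bw=16,bs=5,free=True):
    pw,ps=pjf('wrist'),pjf('side');q=np.array(q0,float);n=np.zeros(2)
    for it in range(4):
        W=edges(w,pw,q,skw,max(5,bw/(it+1)));S=edges(s,lambda X:ps(X)+n,q,sks,bs)
        f=lambda z:np.r_[radial(pw(surf(z,a)),W),3*radial(ps(surf(z,a))+z[5:7],S),z[5:7]*(.5 if free else 50)]
        r=least_squares(f,[*q,*n],loss='soft_l1',x_scale=[1,1,1,.02,.02,1,1]);q=r.x[:5];n=r.x[5:]
    return q,n,np.std(radial(pw(surf(q,a)),W)),np.std(radial(ps(surf(q,a))+n,S)),len(W),len(S)
E
cat > run2.py <<'E'
from fit2 import *
import sys
def go(w,s,skw=((65,115),),sks=((150,210),)):
    st=sense();T=np.array(st['tool_pos']);RT=Ro.from_euler('xyz',st['tcp_rot'],degrees=True).as_matrix()
    for a in (0,3,6):
        for fr in (True,False):
            q,n,ew,es,nw,ns=joint(w,s,[*(T+RT@[81,-1,-18]),0,0],a,skw,sks,free=fr)
            print('a',a,'C',q[:3].round(1),'tool',(RT.T@(q[:3]-T)).round(1),'tilt',np.degrees(q[3:]).round(2),'n',n.round(2),'res',round(ew,2),round(es,2),nw,ns)
E
python3 - <<'E'
from run2 import *
go(cv2.imread('pics/g1.png'),cv2.imread('pics/g1s.png'),sks=((60,215),))
E
```

```text
a 0 C [ 472.3 -143.3  166.3] tool [ 81.9  -1.2 -13.9] tilt [1.74 3.36] n [-0.6  1.1] res 0.45 0.76 69 55
a 0 C [ 471.9 -143.6  164.8] tool [ 81.6  -0.8 -12.3] tilt [0.55 1.25] n [-0.  0.] res 0.57 0.52 49 55
a 3 C [ 471.7 -142.9  169.6] tool [ 81.3  -1.5 -17.1] tilt [0.38 0.95] n [0.2 2.1] res 0.36 0.44 66 56
a 3 C [ 471.7 -143.4  166.7] tool [ 81.4  -1.1 -14.3] tilt [-1.3  -0.86] n [0. 0.] res 1.09 0.41 67 56
a 6 C [ 471.4 -143.5  169.1] tool [ 81.1  -0.9 -16.7] tilt [-0.14 -0.34] n [1.34 0.87] res 1.55 0.54 66 58
a 6 C [ 471.7 -143.6  169.2] tool [ 81.4  -0.8 -16.7] tilt [-1.48  0.46] n [0.   0.16] res 2.22 0.9 67 57
```

Request:
step_arm(newtons=60, targets=[{"dp": [0,0,0.03],"angular": [0,0,0],"fingers": 1},{"dp": [0,0.005,0.09],"angular": [0,0,0],"fingers": 1},{"dp": [0,0.01,0.16],"angular": [0,0,0],"fingers": 1},{"dp": [0,0.012,0.23],"angular": [0,0,0],"fingers": 1},{"dp": [0,0.012,0.29],"angular": [0,0,0],"fingers": 1},{"dp": [0,0.012,0.33],"angular": [0,0,0],"fingers": 1},{"dp": [0,0.012,0.35],"angular": [0,0,0],"fingers": 1},{"dp": [0,0.012,0.35],"angular": [0,0,0],"fingers": 1}])

```text
time: 24.15
tool_pos: [391.1, -139.2, 84.0]
tcp_rot: [180.0, 0.0, -5.7]
ft_force: [-0.4, -0.9, -1.4]
finger_gap: 17.0
grip_force: 58.7
```

Run:
```python
from run2 import *
w=np.zeros((480,640,3));b=w*0;t=w*0;P=[]
for i in range(6):
    w=w+snapshot('wrist');b=b+snapshot('side');t=t+snapshot('top');s=sense();P.append(s['tool_pos'])
    for c in ('side','top'):
        for n in ('pointer_tip','lens'):
            e=proj(c,(578,-172,100) if n[0]=='p' else (472,-146,100))
            L=[np.array(r['at']) for r in pinpoint(c,n) if np.hypot(*(np.array(r['at'])-e))<20]
            if L: print(c,n,L[0].round(1),e.round(1))
w,b,t=[(x/6).round().astype(np.uint8) for x in (w,b,t)]
for k,x in zip('wst',(w,b,t)): cv2.imwrite(f'pics/h1{k}.png',x)
print(s['time'],np.round(P,1).tolist(),s['tcp_rot'].round(2))
U=pjf('side')(surf([472,-146,100,0,0],3));print(U.min(0),U.max(0))
go(w,b)
o=np.zeros((600,800,3),np.uint8)
o[:300,:400]=cv2.resize(w,(400,300)); o[:300,400:]=cv2.resize(t[220:340,320:480],(400,300),interpolation=3)
o[300:]=cv2.resize(b[250:310,240:400],(800,300),interpolation=3)
cv2.imwrite('pics/h1v.png',o)
```

```text
side pointer_tip [339.9 278.1] [340.4 277.1]
side lens [282.  279.4] [280.3 277. ]
top pointer_tip [403.7 230.5] [403.5 234.5]
top lens [387.4 289.5] [390.9 293.5]
side pointer_tip [342.3 275.4] [340.4 277.1]
side lens [282.6 277.2] [280.3 277. ]
top pointer_tip [402.  233.3] [403.5 234.5]
top lens [386.3 294. ] [390.9 293.5]
side pointer_tip [341.9 277.6] [340.4 277.1]
side lens [280.1 277.5] [280.3 277. ]
top pointer_tip [402.2 234.1] [403.5 234.5]
top lens [390.1 293.2] [390.9 293.5]
side pointer_tip [339.9 276.7] [340.4 277.1]
side lens [279.5 277.3] [280.3 277. ]
top lens [389.3 293.1] [390.9 293.5]
side pointer_tip [340.8 274.9] [340.4 277.1]
side lens [279.8 277. ] [280.3 277. ]
top pointer_tip [404.1 232.2] [403.5 234.5]
top lens [390.5 295.2] [390.9 293.5]
side pointer_tip [339.2 276.1] [340.4 277.1]
side lens [278.6 272.7] [280.3 277. ]
top pointer_tip [405.2 235.2] [403.5 234.5]
top lens [386.8 294.9] [390.9 293.5]
26.05 [[391.5, -139.4, 84.6], [391.2, -139.2, 84.2], [391.1, -139.2, 84.1], [391.1, -139.2, 84.1], [391.1, -139.2, 84.1], [391.1, -139.2, 84.1]] [179.96   0.    -5.71]
[258.20790235 264.10650644] [302.32408235 290.62236668]
a 0 C [ 472.2 -145.5   99.1] tool [ 81.3  -1.8 -15. ] tilt [-0.91  2.23] n [ 0.25 -0.28] res 0.49 0.5 61 50
a 0 C [ 471.9 -145.3   98.9] tool [ 80.9  -2.  -14.7] tilt [-2.31  0.12] n [-0.  0.] res 0.64 0.35 60 50
a 3 C [ 471.8 -146.2  100.2] tool [ 81.   -1.1 -16. ] tilt [ 1.96 -4.14] n [ 0.17 -0.54] res 0.47 0.77 58 50
a 3 C [ 471.8 -146.2  100.5] tool [ 80.9  -1.1 -16.4] tilt [ 2.1  -4.19] n [-0. -0.] res 0.47 0.7 58 49
a 6 C [ 472.6 -146.5  101.6] tool [ 81.8  -0.8 -17.5] tilt [2.1  0.33] n [ 0.13 -0.25] res 0.75 0.88 56 49
a 6 C [ 472.4 -146.3  101.7] tool [ 81.6  -1.1 -17.6] tilt [ 0.72 -1.1 ] n [ 0. -0.] res 0.8 0.9 56 49
```

View pics/h1v.png

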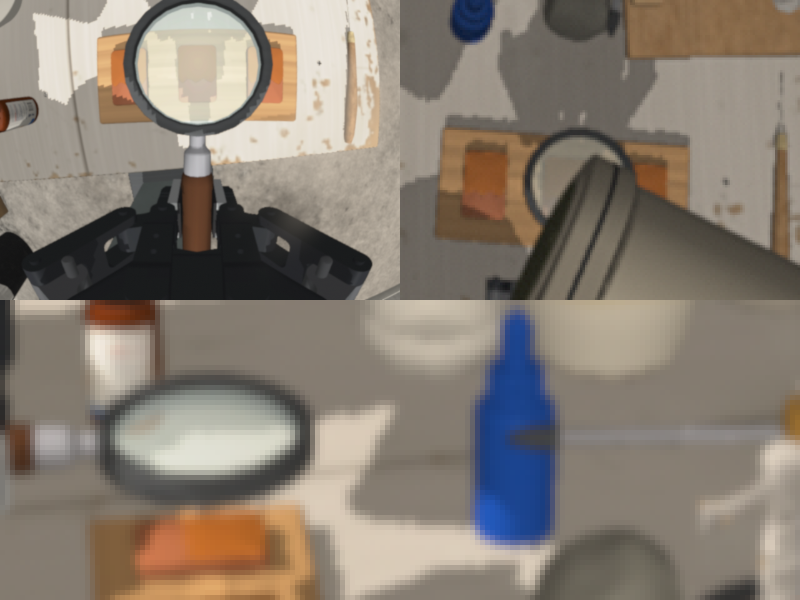

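The composite shows the lens over the middle tile. In the side strip the rim centre is at ≈ (207,438) and the pointer tip at ≈ (508,438), i.e. the same row, which fits equal heights. Next I'll check levelness with an ellipse comparison in the side view.

Run:
```python
from fit2 import *
pj=pjf('side')
def el(P): (c,ax,an)=cv2.fitEllipse(P.astype(np.float32)); return np.round([*c,max(ax),min(ax),(an+90)%180 if ax[0]<ax[1] else an],2)
def full(U):
    H=cv2.convexHull(U.astype(np.float32))[:,0].astype(float);H=np.r_[H,H[:1]];t=np.linspace(0,1,8)[:,None]
    return np.concatenate([H[i]+t*(H[i+1]-H[i]) for i in range(len(H)-1)])
for f,C in (('g1s',[471.8,-143.3,169]),('h1s',[472,-146,100.5])):
    im=cv2.imread(f'pics/{f}.png')
    for sk in (((160,200),),((150,210),(60,120)),((215,275),(150,210))):
        P=edges(im,pj,[*C,0,0],sk,6); e=el(P);cc=e[:2];r=np.hypot(*(P-cc).T)
        print(f,len(P),e)
    for a in (0,3,6):
        for tx,ty in ((0,0),(2,0),(0,2)): print('  model',a,tx,ty,el(full(pj(surf([*C,np.radians(tx),np.radians(ty)],a)))))
print('tip',[proj('side',(578.5,-172,z)).round(1) for z in (98,100,102)],[proj('side',(472,-146,z)).round(1) for z in (98,100,102)])
im=cv2.imread('pics/h1s.png');print(im[270:285,343:350].sum(2).T)
im=cv2.imread('pics/a_side.png');print(im[270:285,343:350].sum(2).T)
```

```text
g1s 74 [276.66 244.39  50.98  25.26 177.54]
g1s 67 [277.77 244.58  48.21  25.46 176.15]
g1s 48 [277.48 244.54  48.76  25.62 176.72]
  model 0 0 0 [278.36 242.75  48.36  26.58 177.55]
  model 0 2 0 [278.38 242.76  48.19  27.85 177.87]
  model 0 0 2 [278.34 242.75  48.55  26.36 179.72]
  model 3 0 0 [278.37 242.72  47.01  25.3  177.52]
  model 3 2 0 [278.36 242.73  46.87  26.52 177.84]
  model 3 0 2 [278.35 242.72  47.03  25.12 179.72]
  model 6 0 0 [278.37 242.69  45.78  24.   177.52]
  model 6 2 0 [278.37 242.7   45.72  25.14 177.84]
  model 6 0 2 [278.35 242.69  45.79  23.82 179.71]
h1s 54 [280.96 276.78  43.67  28.03 177.9 ]
h1s 33 [284.32 274.27  37.    28.88  20.94]
h1s 43 [280.43 277.36  44.84  26.67 178.49]
  model 0 0 0 [280.27 277.14  46.62  28.01 177.14]
  model 0 2 0 [280.25 277.14  46.38  29.21 177.44]
  model 0 0 2 [280.23 277.14  46.71  27.82 179.38]
  model 3 0 0 [280.25 277.11  45.42  26.66 177.12]
  model 3 2 0 [280.25 277.12  45.32  27.79 177.43]
  model 3 0 2 [280.24 277.11  45.42  26.5  179.4 ]
  model 6 0 0 [280.25 277.08  44.37  25.29 177.13]
  model 6 2 0 [280.2
[... 409 characters left out ...]
 237]
 [223 224 226 228 224 212 202 200 203 208 222 230 231 232 233]
 [218 218 223 224 216 206 199 199 199 204 216 224 227 228 227]
 [220 214 219 220 210 200 198 199 197 200 208 217 217 218 218]
 [239 223 224 217 206 197 195 200 199 199 206 214 216 216 216]]
[[251 263 290 320 321 305 287 265 240 232 237 242 240 241 243]
 [234 246 274 302 306 297 285 259 236 227 228 231 234 233 233]
 [222 225 250 275 288 287 278 260 233 220 222 225 227 227 228]
 [213 218 235 256 268 276 271 253 227 212 216 220 224 224 224]
 [211 213 224 239 252 264 265 252 225 207 211 218 216 217 217]
 [208 207 214 224 237 254 263 249 223 206 203 207 211 210 210]
 [231 215 214 216 225 248 257 249 224 204 201 205 205 209 207]]
```

Run:
```python
from h import *
for f,cam,z in (('g1s','side',20),('a_top','top',20)):
    im=cv2.imread(f'pics/{f}.png');hsv=cv2.cvtColor(im,cv2.COLOR_BGR2HSV);x,y=proj(cam,(472,-146,20)).astype(int)
    m=((hsv[...,0]<13)&(hsv[...,1]>120)&(im[...,2]>60)).astype(np.uint8);k=np.zeros_like(m);k[y-50:y+60,x-50:x+60]=1;m*=k
    n,l,s,c=cv2.connectedComponentsWithStats(m)
    for i in range(1,n):
        if s[i,4]>60:
            cc=max(cv2.findContours((l==i).astype(np.uint8),0,2)[0],key=cv2.contourArea)[:,0].astype(float)
            print(f,s[i,4],cv2.minAreaRect(np.array([atz(cam,p,20)[:2] for p in cc],np.float32)))
from fit2 import *
t=cv2.imread('pics/h1t.png');pj=pjf('top')
P=edges(t,pj,[472,-146,100.5,0,0],((0,185),),5)
r=least_squares(lambda z:radial(pj(surf([z[0],z[1],100.5,0,0],3)),P),[472,-146],loss='soft_l1');print('lens by top',r.x,len(P),np.std(r.fun))
```

```text
g1s 182 ((476.84796142578125, -91.9026870727539), (44.08302307128906, 50.64263153076172), 81.92021179199219)
g1s 195 ((471.35992431640625, -155.0438690185547), (41.0786247253418, 50.0862922668457), 81.73919677734375)
g1s 219 ((466.41766357421875, -216.60391235351562), (39.58817672729492, 50.94105529785156), 81.55806732177734)
a_top 293 ((476.6940612792969, -83.65550994873047), (33.510093688964844, 51.0944709777832), 86.02193450927734)
a_top 307 ((466.8641052246094, -207.59457397460938), (33.88277053833008, 52.95552444458008), 83.74031066894531)
a_top 219 ((465.1217346191406, -146.72694396972656), (38.54612350463867, 43.25993347167969), 68.53482055664062)
lens by top [ 471.80202685 -146.71456258] 41 0.22186691789609467
```

Request:
step_arm(newtons=60, targets=[{"dp": [0,-0.002,0.003],"angular": [0,-0.002,0],"fingers": 1},{"dp": [0,-0.002,0.003],"angular": [0,-0.002,0],"fingers": 1},{"dp": [0,-0.002,0.003],"angular": [0,-0.002,0],"fingers": 1},{"dp": [0,-0.002,0.003],"angular": [0,-0.002,0],"fingers": 1},{"dp": [0,-0.002,0.003],"angular": [0,-0.002,0],"fingers": 1},{"dp": [0,-0.002,0.003],"angular": [0,-0.002,0],"fingers": 1},{"dp": [0,-0.002,0.003],"angular": [0,-0.002,0],"fingers": 1},{"dp": [0,-0.002,0.003],"angular": [0,-0.002,0],"fingers": 1}])

```text
time: 27.25
tool_pos: [391.2, -138.8, 83.5]
tcp_rot: [180.0, 0.4, -5.7]
ft_force: [0.3, -0.0, -1.7]
finger_gap: 17.0
grip_force: 58.7
```

```bash
python3 -c "
from bench import *
s=sense();print(s['time'],s['tool_pos'],s['qd'],s['grip_force'],s['ft_force']);print(hand_in())"
```

```text
27.25 [ 391.17605816 -138.83702086   83.54667091] [ 0.02701355 -0.01945946  0.06079958 -0.05099826 -0.03440525  0.03178911] 58.696363270282745 [ 0.27625318 -0.0287723  -1.66704341]
the job is handed in; nothing more can be done
None
```

I've handed the job in at 27 s: the bottle stands upright on bare table about 20 cm from the tile, and the lens is held still over that tile, level and centred to about 1° and 1 mm, with its rim within about 2 mm of the pointer's height (about 100 mm).

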